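# Press the dial ring onto a spring balance

## Task

The balance case with its grey dial ring is loaded on the hand press's slide: push the slide fully home under the ram with the fingertips, then push the lever down until the ring is pressed fully down onto the case, and let the lever rise all the way back up. Only push, steadily and without gripping anything, keep the fingers off the ring, and leave the other things on the bench where they are.

Things in the scene. Friction and masses are not known exactly. Their poses are not given: they have to be found in the camera images.
- press: Dark green cast-iron hand press, fixed. Origin: centre of the base's underside, on the bench. x points from its open front to the column at the back, y to the left along the slide's way, z up. In mm: base 220 x 140 x 30; head x -93 to 100, y -35 to 35, z 150 to 250; ram axis at x -40, y 0, its 68 round pad 102 up when raised. The 90 wide slide bed reaches to y 200, its guides 52 high.
- slide (a joint): How far the aluminium slide is drawn out, m: 0 = fully home against its end stop, case centred under the ram; up to 0.12 drawn out. It runs along the press's y axis (moving to -y goes home) and stays where it is left; friction about 2.5 N.
- push_plate (a point): Centre of the outer face of the slide's black upright push plate; the face looks along the press's +y and is pushed to -y. Plate 60 mm wide along the press's x, 8 mm thick, from 26 mm below to 26 mm above this point, which is 74 mm above the bench and, with the slide home, 134 mm from the ram's axis. Axes as the press's.
- ring (a joint): How far the grey steel dial ring (66 mm across, 9 mm high) is pressed down onto the nickel balance case on the slide, m: 0 = just started, standing proud; 0.006 = fully down. A tight fit: it takes about 45 N from the ram and stays where it is pressed.
- ring_top (a point): Centre of the ring's upper face, about 87 mm above the bench before pressing and 81 mm after. Axes as the press's.
- lever (a joint): Lever angle, rad: 0 = raised, bar 35 degrees above level; 1.0 = down on its stop, 22 degrees below level. It drives the ram down 22 mm per rad: the pad meets the ring near 0.7 and the ring is fully down near 0.98. A spring lifts the lever again when let go. Pushing square to the bar 150 mm from the hub takes about 3 N at first, 5 N at the ring, 13 N while the ring goes on.
- lever_hub (a point): Point on the lever's turning axis, in the plane in which the bar swings, 215 mm above the bench, on the press's right (-y) side. The axis is parallel to the press's y; the bar points to the front (-x of the press).
- lever_knob (a point): Centre of the black ball knob (34 mm across) on the lever's end, 190 mm from lever_hub. The bar from lever_hub to this point is straight round steel, 14 mm thick.
- drop_weight: Red-enamelled drop weight, loose, 50 mm across, 80 mm high with its knob; origin at the centre of its underside. Leave it alone.
- brass_hook: Brass hook lying flat, loose, about 90 mm long, 48 mm wide, 16 mm high; origin on its underside. Leave it alone.
- spring_balance: Nickel tubular spring balance lying flat along its x axis, loose, 155 mm long, 32 mm wide, 33 mm high; origin at the centre of its underside. Leave it alone.
- spare_ring: Spare grey dial ring lying flat, loose, 66 mm across, 9 mm high; origin at the centre of its underside. Leave it alone.
- spare_case: Spare nickel balance case, loose, 56 mm across, 27 mm high; origin at the centre of its underside. Leave it alone.
- screwdriver: Screwdriver lying along its x axis, loose, about 200 mm long; origin on its underside. Leave it alone.

How it is judged:
By the outcome, as a careful person would: the job done as asked, in the order asked, and still so for the second after the job is handed in, with the robot touching nothing.
It also fails if it takes over 67 s, if anything falls off the work surface, if the arm or the gripper's body presses on something with over 40 N, if the wrist force passes 120 N, or if a joint passes its speed limit or range.

## Robot

A 7-joint arm with a two-finger parallel gripper is mounted at the origin on the work surface. World frame = base frame: x ahead of the robot, y to its left, z up, the work surface at z = 0. Lengths are in m, angles in rad, forces in N, time in s.
With the tool pointing down it reaches from about 0.4 to 0.85 m from the base axis. Payload 10.4 kg.
Tool frame: the origin (TCP) lies midway between the tips of the shut fingers; the grasp point (between the pads) lies 19 mm behind it (manip.tcp_to_grasp is the distance from the TCP to the grasp point, in m); x points along the fingers, y is the direction in which the jaws open and shut, and the axes are right-handed (so a half turn about x gives the same grasp; the last joint's range is limited). The gripper opens to 85 mm and grips with 20 to 120 N. Pads are 22 mm wide; open, the fingers measure 114 mm over their backs; the gripper's body (76 mm by 85 mm) begins 54 mm behind the grasp point. The pads swing forward as they close: fully open they stand 13 mm farther back than shut.
Start: joints at [1.243, 0.332, -0.065, 1.46, 0.022, 1.35, -0.088], TCP at [0.188, -0.596, 0.231] pointing down, gripper open.
Joint ranges: [-2.6, 2.6], [-0.5, 2.12], [-1.47, 1.34], [0.16, 2.42], [-1.27, 4.41], [0.06, 2.06], [-2.6, 2.6]. Speed limits (rad/s): [2.22, 2.22, 2.79, 2.79, 3.14, 3.14, 3.14].

## Interface

Orientations are given as a unit quaternion [x, y, z, w].
In Python, from workcell import monitor, viewer, manip gives the robot as it stands. The module is installed in compiled form; this text tells all that it offers.
- The arm moves only by the tool send_rows, never from a script. Its arguments are lists of equal length, an entry for each row: "grip": the closure in counts, from 0 (fully open) to 255 (shut); "offset": the shift along the tool's x, y, z in mm, a list of three; "twist": the turn about the tool's x in degrees. In form: {"grip": [grip, ...], "offset": [[tx, ty, tz], ...], "twist": [twist, ...]}. A call has exactly 5 rows; each row is the pose to reach, as a shift and turn from the pose commanded when the call began, along the tool's axes at that moment; what a row does not reach only later rows make up. A row lasts 1/12 s, in which the tool goes at most 41.7 mm and 7.16 degrees, less where a joint would pass 70% of its speed; a pose out of reach is approached as far as the arm can. A call with a gripper value outside its range is refused whole. The fingers move at their own pace and stop on an object; "newtons" is the grip in N (left out, the last holds). Time passes only in rows, so rows that repeat a pose let the fingers close, or fill a call up. It gives the time, the measured TCP pose, the force and the opening at its end, in the units of the state.
- monitor.get_obs(): the state, without advancing time (a new reading comes with each control period).
- viewer.camera(name): name is "side" or "top"; returns (picture, depth): 420x560x3 uint8, blue, green, red; 420x560 float32, m along the optical axis (not along the pixel's ray), 0 where there is no reading.
- viewer.camera_model(name): a dict with "camera_matrix" (3x3 intrinsics, pixels), "distortion" ([k1, k2, p1, p2, k3] as OpenCV has them; the pictures are not rectified), "R" (3x3) and "t" (3): a world point X has camera coordinates R X + t. Camera axes: x right, y down, z forward; pixel columns grow to the right and rows downward; lengths in m; the calibration is good to about 2 mm. A picture is of the moment at which its call begins. camera_model takes no time and is no camera call.
- manip.hand_in(): hands the job in, once; it reports no verdict.
Trained networks look in the newest picture that a camera, given by its name, has taken for a name from the list of things; names that differ only in an ending like _2 or _b are one class to them, and where a whole thing is asked for, a point or a joint stands for the part that bears it (a point fixed in the world has none). Each returns a list of dicts, best first, with "score" (0 to 1); they miss things now and then, are a little off and sometimes report something else, mostly with a low value. They report only what shows in the picture. A call takes as long as a camera call.
- viewer.recognise(target, camera): "box" ([left, top, width, height] in pixels, round what is visible of it).
- viewer.regions_of(target, camera): "region" (420x560 bool, what is visible of it) and "box" ([left, top, width, height] in pixels, round what is visible of it).
- viewer.spot_point(target, camera): "position" ([column, row] in pixels: a listed point, or the origin of a listed thing).
The state is a dict: "clock": time; "joint_pos": joint angles; "joint_velocities": joint speeds; "tau": joint torques, N m; "position": TCP position; "ee_rot": TCP orientation; "ft_force": force on the tool from outside, world axes, zero at the start; "torque": the same for the moment, N m; "grip_width": opening from 0.0 (shut) to 1.0 (fully open).
Only numpy, scipy, OpenCV 4.12 (cv2) and the standard library are available. Lean on these libraries where they do the work, as an engineer would, in place of code of your own. Each camera call takes 0.05 s, during which the arm holds its last target.

## Working session

There is one attempt and no reset: what is moved stays moved. The work goes in short steps, Python scripts to look and compute and a tool call to move; the robot and the scene stay as the last step left them, time stands still between calls to the robot, and variables do not carry over. Pictures are saved under pics/ and viewed, and the job is handed in when it is done.

Besides the shell and the picture viewer there is one more tool, called after "Request:" as name(argument=value, ...) on one line, values as JSON. send_rows: Moves the arm, as the interface text tells. Its arguments: {"type":"object","properties":{"grip":{"type":"array","items":{"type":"number"}},"offset":{"type":"array","items":{"type":"array","items":{"type":"number"}}},"twist":{"type":"array","items":{"type":"number"}},"newtons":{"type":"number"}},"required":["grip","offset","twist"]}

```bash
mkdir -p pics; ls; cat > h.py <<'E'
import numpy as np, cv2
from workcell import monitor, viewer, manip
from scipy.spatial.transform import Rotation as Ro
def model(n):
    m=viewer.camera_model(n); return [np.array(m[k],float) for k in ("camera_matrix","distortion","R","t")]
def back(n,uv,depth):
    K,D,R,t=model(n)
    p=cv2.undistortPoints(np.array(uv,float).reshape(-1,1,2),K,D).reshape(-1,2)
    d=np.asarray(depth,float).reshape(-1,1)
    return (np.hstack([p,np.ones((len(p),1))])*d-t.ravel())@R
def proj(n,X):
    K,D,R,t=model(n)
    return cv2.projectPoints(np.array(X,float).reshape(-1,3),cv2.Rodrigues(R)[0],t,K,D)[0].reshape(-1,2)
def ray(n,uv):
    K,D,R,t=model(n)
    p=cv2.undistortPoints(np.array(uv,float).reshape(-1,1,2),K,D).reshape(-1,2)
    return -R.T@t.ravel(), np.hstack([p,np.ones((len(p),1))])@R
def atz(n,uv,z):
    c,d=ray(n,uv); return c+d*((z-c[2])/d[:,2:3])
E
python3 - <<'E'
from h import *
o=monitor.get_obs()
for k in o: print(k,np.round(o[k],3))
print(Ro.from_quat(o['ee_rot']).as_matrix().round(3))
for n in("side","top"):
    p,d=viewer.camera(n); cv2.imwrite(f"pics/{n}0.png",p); np.save(f"{n}0.npy",d)
    K,D,R,t=model(n); print(n,-R.T@t, R[2])
    for tg in ("push_plate","ring_top","lever_hub","lever_knob","press"):
        r=viewer.spot_point(tg,n)
        for q in r[:2]:
            uv=q["position"];c,rr=np.clip(np.round(uv).astype(int),0,[559,419])
            print(n,tg,round(q["score"],2),np.round(uv,1),d[rr,c],back(n,[uv],[d[rr,c]]).round(4))
E
```

```text
pics
clock 0.0
joint_pos [ 1.243  0.333 -0.065  1.461  0.022  1.35  -0.089]
joint_velocities [-0.001 -0.001  0.002  0.    -0.001  0.001  0.   ]
tau [-1.0000e-03 -6.2546e+01  4.9000e-02 -3.9160e+01  1.6000e-02  1.0000e-02
  0.0000e+00]
position [ 0.187 -0.596  0.231]
ee_rot [-0.699 -0.108  0.699 -0.107]
ft_force [-0.898 -1.207  0.267]
torque [ 0.067 -0.006  0.092]
grip_width 1.001
[[-0.     0.3   -0.954]
 [ 0.001 -0.954 -0.3  ]
 [-1.    -0.001  0.   ]]
side [-0.16240796 -0.71730084  1.30204556] [ 0.44203589  0.50202577 -0.74335348]
side push_plate 0.96 [289.5 189.9] 1.6783283 [[0.6335 0.1488 0.1025]]
side ring_top 0.48 [319.6 209.8] 1.3091661 [[ 0.4889 -0.1201  0.3315]]
side lever_hub 0.91 [360.  209.5] 1.4416788 [[ 0.638  -0.1349  0.2319]]
side lever_hub 0.68 [282.  256.7] 1.6243972 [[0.484  0.0237 0.0016]]
side lever_knob 0.95 [318.9 210.8] 1.3072398 [[ 0.4853 -0.1211  0.3313]]
side press 0.86 [342.3 240.2] 1.6169809 [[ 0.6459 -0.0786  0.0388]]
top [0.32837126 0.04992789 1.30154886] [ 0.16617259 -0.02400862 -0.98580437]
top push_plate 0.96 [230.1 168.3] 1.2392522 [[0.6539 0.1542 0.0968]]
top push_plate 0.19 [239.5 222.1] 1.3099207 [[0.5215 0.136  0.0032]]
top ring_top 0.54 [282.7 173.4] 1.2595785 [[0.6424 0.0128 0.0777]]
top lever_hub 0.58 [344.  153.3] 1.1139841 [[ 0.6511 -0.1318  0.2303]]
top lever_hub 0.21 [257.9 132.4] 1.3026061 [[0.7689 0.0795 0.0537]]
top lever_knob 0.65 [347.2 210.6] 0.9813952 [[ 0.4924 -0.1147  0.3377]]
top press 0.79 [308.9 171.3] 1.0920932 [[ 0.6043 -0.0443  0.2425]]
```

View pics/side0.png

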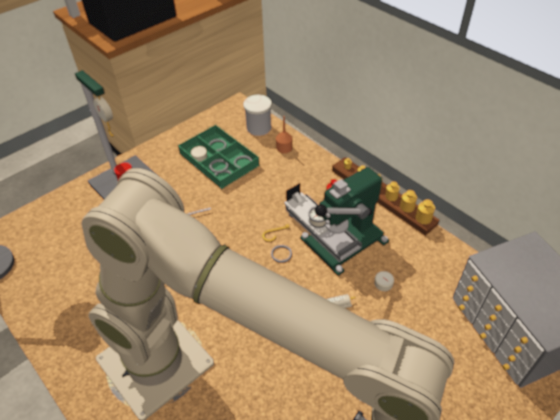

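View pics/top0.png

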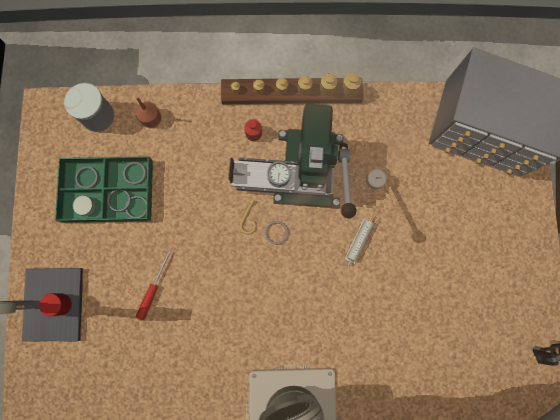

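```bash
cat > fit.py <<'E'
from h import *
from scipy.optimize import least_squares
obs={"side":{"plate":[289.5,189.9],"hub":[360,209.5],"knob":[318.9,210.8],"press":[342.3,240.2]},
"top":{"plate":[230.1,168.3],"ring":[282.7,173.4],"hub":[344,153.3],"knob":[347.2,210.6],"press":[308.9,171.3]}}
def pts(v):
    x,y,a,s,hx,hy=v
    L={"plate":[-.04,.134+s,.074],"ring":[-.04,s,.087],"hub":[hx,hy,.215],"knob":[hx-.19*np.cos(np.radians(35)),hy,.215+.19*np.sin(np.radians(35))],"press":[0,0,0]}
    R=Ro.from_euler('z',a).as_matrix()
    return {k:R@np.array(p)+[x,y,0] for k,p in L.items()}
def res(v):
    P=pts(v);r=[]
    for n in obs:
        for k in obs[n]: r+=list(proj(n,P[k])[0]-obs[n][k])
    return np.array(r)
E
python3 - <<'E'
from fit import *
s=least_squares(res,[.65,-.07,0,.08,0,-.06],loss="soft_l1")
print(s.x.round(4)); print(res(s.x).reshape(-1,2).round(1))
for k,p in pts(s.x).items(): print(k,p.round(4))
for n in("top","side"):
    im=cv2.imread(f"pics/{n}0.png")
    im=cv2.resize(im[80:290,200:410] if n=="top" else im[140:290,250:400],(590,590),interpolation=cv2.INTER_CUBIC)
    f=590/(210 if n=="top" else 150);o=np.array([200,80] if n=="top" else [250,140])
    x,y,a,sl,hx,hy=s.x;R=Ro.from_euler('z',a).as_matrix()
    W=lambda L:(R@np.array(L).T).T+[x,y,0]
    for rect in ([[-.11,-.07,.03],[.11,-.07,.03],[.11,.07,.03],[-.11,.07,.03]],[[-.093,-.035,.25],[.1,-.035,.25],[.1,.035,.25],[-.093,.035,.25]],[[-.07,.134+sl,.048],[-.01,.134+sl,.048],[-.01,.134+sl,.1],[-.07,.134+sl,.1]]):
        q=((proj(n,W(rect))-o)*f).astype(int); cv2.polylines(im,[q],1,(0,255,255),1)
    for k,p in pts(s.x).items(): cv2.circle(im,tuple(((proj(n,p)[0]-o)*f).astype(int).tolist()),4,(255,0,255),1)
    cv2.imwrite(f"pics/{n}0f.png",im)
E
```

```text
[ 0.6701 -0.0632 -0.1151  0.0822 -0.0128 -0.072 ]
[[ 3.3  1.7]
 [ 1.7  1.7]
 [ 0.9 -1.2]
 [ 0.8  0.8]
 [-0.   1.7]
 [-3.7  0.1]
 [-0.3  2.6]
 [-0.8  0.1]
 [-0.9 -0.9]]
plate [0.6552 0.1562 0.074 ]
ring [0.6398 0.0231 0.087 ]
hub [ 0.6492 -0.1332  0.215 ]
knob [ 0.4946 -0.1154  0.324 ]
press [ 0.6701 -0.0632  0.    ]
```

View pics/top0f.png

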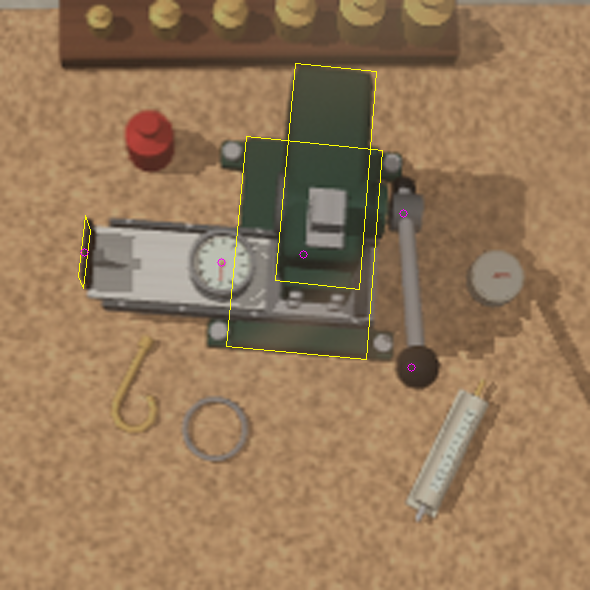

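View pics/side0f.png

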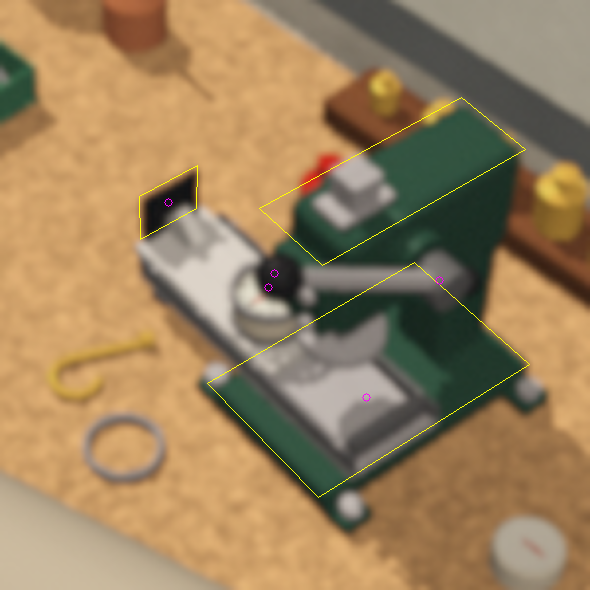

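Request:
send_rows(grip=[255, 255, 255, 255, 255], offset=[[-30, 0, 0], [-65, 0, 0], [-105, 0, 0], [-145, 0, 0], [-180, 0, 0]], twist=[5, 10, 15, 20, 24], newtons=20)

```text
clock: 1.02
position: [0.1875, -0.5959, 0.4143]
ee_rot: [0.706, -0.043, -0.706, -0.041]
ft_force: [-0.6, -1.4, -0.1]
grip_width: 0.301
```

```bash
cat > to.py <<'E'
from h import *
import sys
o=monitor.get_obs(); R=Ro.from_quat(o['ee_rot']).as_matrix(); p=np.array(o['position'])
print("t",round(float(np.ravel(o['clock'])[0]),2),"p",p.round(4),"F",np.round(o['ft_force'],1),"w",o['grip_width']); print(R.round(3)); print("j",np.round(o['joint_pos'],2))
a=[float(v) for v in sys.argv[1:]]
for i in range(0,len(a),3): print("to",a[i:i+3],"tool mm",(R.T@(np.array(a[i:i+3])-p)*1000).round(1))
yd=np.degrees(np.arctan2(R[1,1],R[0,1])); print("tool y heading",yd.round(1), "want -96.6")
E
python3 to.py .45 -.15 .43 .665 .24 .43
```

```text
t 1.02 p [ 0.1875 -0.5959  0.4143] F [-0.6 -1.4 -0.1] w 0.3007950766898571
[[ 0.001 -0.118 -0.993]
 [-0.002 -0.993  0.118]
 [-1.     0.002 -0.001]]
j [ 1.19  0.31  0.    1.11 -0.    1.72 -0.5 ]
to [0.45, -0.15, 0.43] tool mm [ -16.2 -473.8 -207.9]
to [0.665, 0.24, 0.43] tool mm [ -16.8 -886.5 -375.2]
tool y heading -96.8 want -96.6
```

Request:
send_rows(grip=[255, 255, 255, 255, 255], offset=[[-3, -25, -11], [-8, -60, -25], [-13, -95, -40], [-18, -131, -55], [-20, -167, -71]], twist=[0, 0, 0, 0, 0])

```text
clock: 1.43
position: [0.2776, -0.4368, 0.4322]
ee_rot: [0.706, -0.041, -0.706, -0.04]
ft_force: [-0.0, -0.5, 0.6]
grip_width: 0.001
```

Request:
send_rows(grip=[255, 255, 255, 255, 255], offset=[[0, -36, -15], [0, -72, -30], [0, -108, -46], [0, -144, -61], [0, -180, -76]], twist=[0, 0, 0, 0, 0])

```text
clock: 1.85
position: [0.3736, -0.2662, 0.4316]
ee_rot: [0.706, -0.041, -0.706, -0.04]
ft_force: [0.4, -1.0, -0.3]
grip_width: 0.001
```

```bash
python3 to.py .665 .24 .43
```

```text
t 1.85 p [ 0.3736 -0.2662  0.4316] F [ 0.4 -1.  -0.3] w 0.001157946518389142
[[ 0.001 -0.114 -0.993]
 [-0.001 -0.993  0.114]
 [-1.     0.001 -0.001]]
j [ 0.84 -0.05 -0.3   1.48 -0.01  1.71 -1.15]
to [0.665, 0.24, 0.43] tool mm [   1.4 -536.1 -231.8]
tool y heading -96.5 want -96.6
```

Request:
send_rows(grip=[255, 255, 255, 255, 255], offset=[[0, -36, -15], [0, -72, -30], [0, -108, -46], [0, -144, -61], [0, -180, -76]], twist=[0, 0, 0, 0, 0])

```text
clock: 2.27
position: [0.4696, -0.0961, 0.4317]
ee_rot: [0.706, -0.041, -0.706, -0.04]
ft_force: [0.8, -1.6, -0.4]
grip_width: 0.001
```

Request:
send_rows(grip=[255, 255, 255, 255, 255], offset=[[0, -36, -15], [0, -72, -30], [0, -108, -46], [0, -144, -61], [0, -180, -76]], twist=[0, 0, 0, 0, 0])

```text
clock: 2.68
position: [0.5658, 0.0737, 0.4316]
ee_rot: [0.706, -0.041, -0.706, -0.041]
ft_force: [0.8, -1.2, 0.6]
grip_width: -0.006
```

Request:
send_rows(grip=[255, 255, 255, 255, 255], offset=[[0, -36, -15], [0, -72, -30], [0, -108, -46], [0, -144, -61], [0, -172, -76]], twist=[0, 0, 0, 0, 0])

```text
clock: 3.1
position: [0.6605, 0.2372, 0.4305]
ee_rot: [-0.706, 0.04, 0.706, 0.04]
ft_force: [0.0, -0.9, -0.1]
grip_width: 0.001
```

```bash
python3 to.py .665 .24 .43  .6594 .192 .07
python3 - <<'E'
from h import *
for n in("side","top"):
    p,d=viewer.camera(n); cv2.imwrite(f"pics/{n}1.png",p)
    for tg in ("push_plate","ring_top"):
        for q in viewer.spot_point(tg,n)[:2]: print(n,tg,round(q["score"],2),np.round(q["position"],1))
E
```

```text
t 3.1 p [0.6605 0.2372 0.4305] F [ 0.  -0.9 -0.1] w 0.0010768757338342884
[[-0.001 -0.113 -0.994]
 [ 0.    -0.994  0.113]
 [-1.     0.     0.001]]
j [-0.1   0.6  -0.69  0.74  0.39  1.89 -2.25]
to [0.665, 0.24, 0.43] tool mm [ 0.5 -3.3 -4.1]
to [0.6594, 0.192, 0.07] tool mm [360.5  45.   -4.3]
tool y heading -96.5 want -96.6
side push_plate 0.95 [291.1 193.6]
side ring_top 0.43 [317.7 212.1]
top ring_top 0.44 [280.2 174.1]
```

View pics/side1.png

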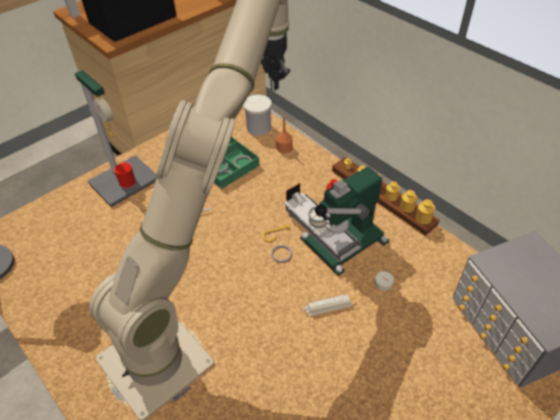

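View pics/top1.png

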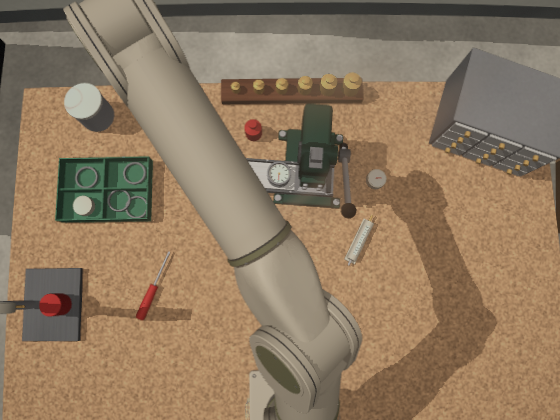

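Request:
send_rows(grip=[255, 255, 255, 255, 255], offset=[[25, 9, -1], [60, 18, -2], [95, 27, -3], [130, 36, -4], [165, 42, -4]], twist=[0, 0, 0, 0, 0])

```text
clock: 3.82
position: [0.6595, 0.1886, 0.2663]
ee_rot: [0.707, -0.042, -0.705, -0.041]
ft_force: [0.8, 0.6, -0.7]
grip_width: 0.001
```

Request:
send_rows(grip=[255, 255, 255, 255, 255], offset=[[35, 0, 0], [70, 0, 0], [100, 0, 0], [125, 0, 0], [140, 0, 0]], twist=[0, 0, 0, 0, 0])

```text
clock: 4.23
position: [0.6587, 0.1894, 0.1243]
ee_rot: [-0.705, 0.042, 0.706, 0.04]
ft_force: [-0.4, -1.5, -0.1]
grip_width: -0.003
```

```bash
python3 to.py .6594 .192 .072
python3 - <<'E'
from h import *
n="side"
p,d=viewer.camera(n); cv2.imwrite(f"pics/{n}2.png",cv2.resize(p[100:280,220:420],None,fx=3,fy=3,interpolation=cv2.INTER_CUBIC))
for tg in ("push_plate","ring_top"):
        for q in viewer.spot_point(tg,n)[:2]: print(n,tg,round(q["score"],2),np.round(q["position"],1))
E
```

```text
t 4.23 p [0.6587 0.1894 0.1243] F [-0.4 -1.5 -0.1] w -0.003232325346031863
[[-0.001 -0.116 -0.993]
 [-0.002 -0.993  0.116]
 [-1.     0.002  0.001]]
j [ 0.11  0.63 -0.68  1.38  0.4   1.27 -2.28]
to [0.6594, 0.192, 0.072] tool mm [52.3 -2.8 -0.5]
tool y heading -96.7 want -96.6
side push_plate 0.87 [293.4 190.5]
side ring_top 0.49 [317.6 211.7]
```

View pics/side2.png

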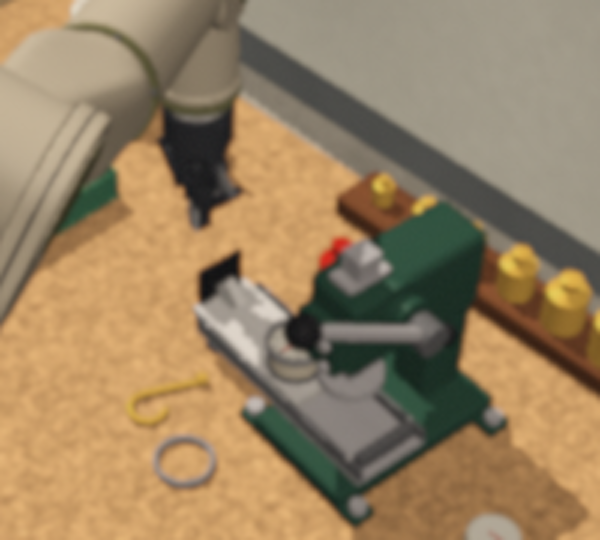

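Request:
send_rows(grip=[255, 255, 255, 255, 255], offset=[[10, 0, 0], [22, 0, 0], [34, 0, 0], [46, 0, 0], [54, 0, 0]], twist=[0, 0, 0, 0, 0])

```text
clock: 4.8
position: [0.6588, 0.1919, 0.0703]
ee_rot: [-0.705, 0.041, 0.706, 0.04]
ft_force: [0.2, -0.5, -0.6]
grip_width: -0.001
```

```bash
python3 to.py .6594 .192 .072
python3 - <<'E'
from h import *
o=monitor.get_obs();print(proj("side",o['position']))
n="side"
p,d=viewer.camera(n); cv2.imwrite(f"pics/{n}3.png",cv2.resize(p[130:280,250:400],None,fx=4,fy=4,interpolation=cv2.INTER_CUBIC))
E
```

```text
t 4.8 p [0.6588 0.1919 0.0703] F [ 0.2 -0.5 -0.6] w -0.000514406183348314
[[-0.001 -0.114 -0.994]
 [-0.001 -0.994  0.114]
 [-1.     0.001  0.001]]
j [ 0.1   0.68 -0.66  1.42  0.43  1.19 -2.3 ]
to [0.6594, 0.192, 0.072] tool mm [-1.7 -0.1 -0.6]
tool y heading -96.5 want -96.6
[[286.30972005 186.23562937]]
```

View pics/side3.png

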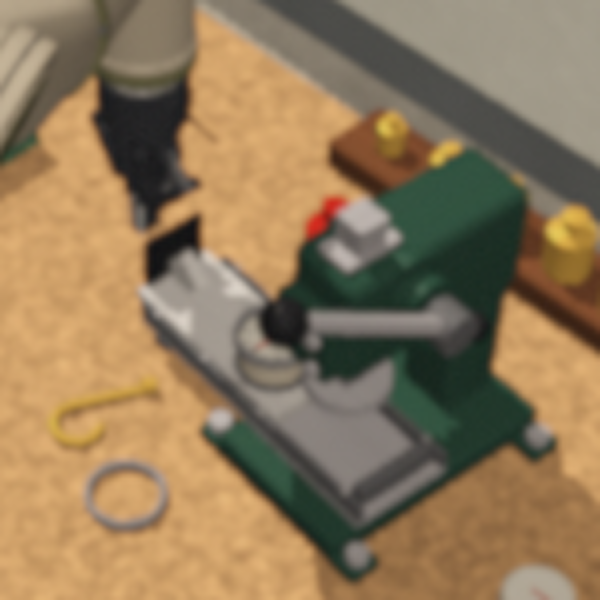

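Request:
send_rows(grip=[255, 255, 255, 255, 255], offset=[[0, 4, 0], [0, 8, 0], [0, 12, 0], [0, 15, 0], [0, 18, 0]], twist=[0, 0, 0, 0, 0])

```text
clock: 5.27
position: [0.6577, 0.1737, 0.0729]
ee_rot: [0.706, -0.041, -0.706, -0.04]
ft_force: [-0.1, -0.8, -0.2]
grip_width: 0.002
```

Request:
send_rows(grip=[255, 255, 255, 255, 255], offset=[[0, 3, 0], [0, 6, 0], [0, 9, 0], [0, 12, 0], [0, 15, 0]], twist=[0, 0, 0, 0, 0])

```text
clock: 5.68
position: [0.6559, 0.1595, 0.0726]
ee_rot: [0.706, -0.04, -0.706, -0.04]
ft_force: [2.0, 2.5, 1.8]
grip_width: -0.0
```

Request:
send_rows(grip=[255, 255, 255, 255, 255], offset=[[0, 4, 0], [0, 8, 0], [0, 12, 0], [0, 16, 0], [0, 20, 0]], twist=[0, 0, 0, 0, 0])

```text
clock: 6.1
position: [0.6533, 0.1391, 0.0723]
ee_rot: [0.706, -0.04, -0.706, -0.04]
ft_force: [3.1, 2.4, 1.5]
grip_width: -0.0
```

```bash
python3 to.py
python3 - <<'E'
from h import *
n="side"
p,d=viewer.camera(n); cv2.imwrite(f"pics/{n}4.png",cv2.resize(p[130:280,250:400],None,fx=4,fy=4,interpolation=cv2.INTER_CUBIC))
E
```

```text
t 6.1 p [0.6533 0.1391 0.0723] F [3.1 2.4 1.5] w -0.0003927601976050185
[[ 0.    -0.114 -0.993]
 [-0.    -0.993  0.114]
 [-1.     0.    -0.   ]]
j [ 0.19  0.64 -0.67  1.48  0.41  1.16 -2.23]
tool y heading -96.5 want -96.6
```

View pics/side4.png

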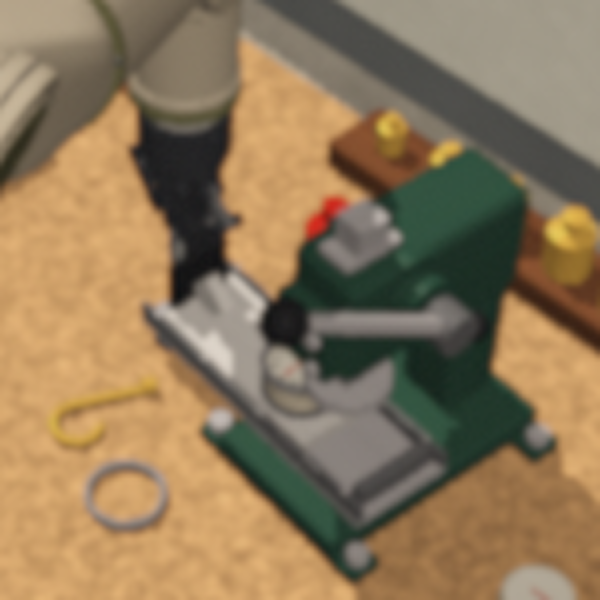

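Request:
send_rows(grip=[255, 255, 255, 255, 255], offset=[[0, 4, 0], [0, 8, 0], [0, 12, 0], [0, 16, 0], [0, 20, 0]], twist=[0, 0, 0, 0, 0])

```text
clock: 6.57
position: [0.651, 0.1192, 0.0722]
ee_rot: [-0.706, 0.04, 0.706, 0.04]
ft_force: [2.5, 3.0, -1.2]
grip_width: -0.0
```

Request:
send_rows(grip=[255, 255, 255, 255, 255], offset=[[0, 4, 0], [0, 8, 0], [0, 12, 0], [0, 16, 0], [0, 19, 0]], twist=[0, 0, 0, 0, 0])

```text
clock: 6.98
position: [0.6489, 0.1002, 0.0723]
ee_rot: [-0.706, 0.041, 0.706, 0.04]
ft_force: [2.8, 1.7, -0.4]
grip_width: 0.003
```

Request:
send_rows(grip=[255, 255, 255, 255, 255], offset=[[0, 2, 0], [0, 3, 0], [0, 4, 0], [0, 5, 0], [0, 6, 0]], twist=[0, 0, 0, 0, 0])

```text
clock: 7.4
position: [0.6482, 0.095, 0.0723]
ee_rot: [0.706, -0.04, -0.706, -0.04]
ft_force: [2.3, 2.7, 0.2]
grip_width: 0.003
```

Request:
send_rows(grip=[255, 255, 255, 255, 255], offset=[[0, 1, 0], [0, 2, 0], [0, 3, 0], [0, 4, 0], [0, 5, 0]], twist=[0, 0, 0, 0, 0])

```text
clock: 7.82
position: [0.6477, 0.0898, 0.0723]
ee_rot: [0.706, -0.04, -0.706, -0.04]
ft_force: [1.9, 3.0, 0.9]
grip_width: 0.0
```

Request:
send_rows(grip=[255, 255, 255, 255, 255], offset=[[0, 0.8, 0], [0, 1.6, 0], [0, 2.4, 0], [0, 3.2, 0], [0, 4, 0]], twist=[0, 0, 0, 0, 0])

```text
clock: 8.23
position: [0.6475, 0.0882, 0.0724]
ee_rot: [0.706, -0.039, -0.706, -0.041]
ft_force: [6.4, 11.0, -4.5]
grip_width: 0.003
```

Request:
send_rows(grip=[255, 255, 255, 255, 255], offset=[[0, 0.5, 0], [0, 1, 0], [0, 1, 0], [0, 1, 0], [0, 1, 0]], twist=[0, 0, 0, 0, 0])

```text
clock: 8.65
position: [0.6474, 0.0882, 0.0725]
ee_rot: [0.707, -0.038, -0.705, -0.041]
ft_force: [6.4, 11.2, -5.7]
grip_width: -0.003
```

```bash
python3 to.py
python3 - <<'E'
from h import *
for n in ("side","top"):
  p,d=viewer.camera(n); a=p[130:280,250:400] if n=="side" else p[80:230,220:370]
  cv2.imwrite(f"pics/{n}5.png",cv2.resize(a,None,fx=4,fy=4,interpolation=cv2.INTER_CUBIC))
E
```

```text
t 8.65 p [0.6474 0.0882 0.0725] F [ 6.4 11.2 -5.7] w -0.0026615643617657774
[[ 0.002 -0.111 -0.994]
 [ 0.004 -0.994  0.111]
 [-1.    -0.004 -0.001]]
j [ 0.28  0.61 -0.67  1.52  0.4   1.14 -2.15]
tool y heading -96.4 want -96.6
```

View pics/side5.png

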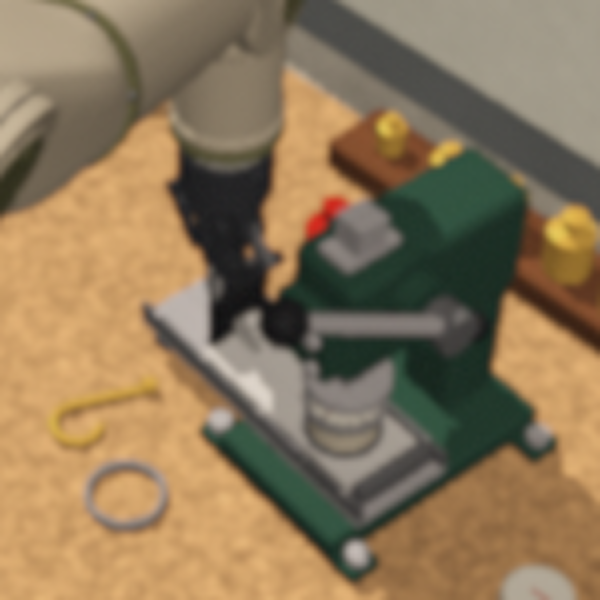

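View pics/top5.png

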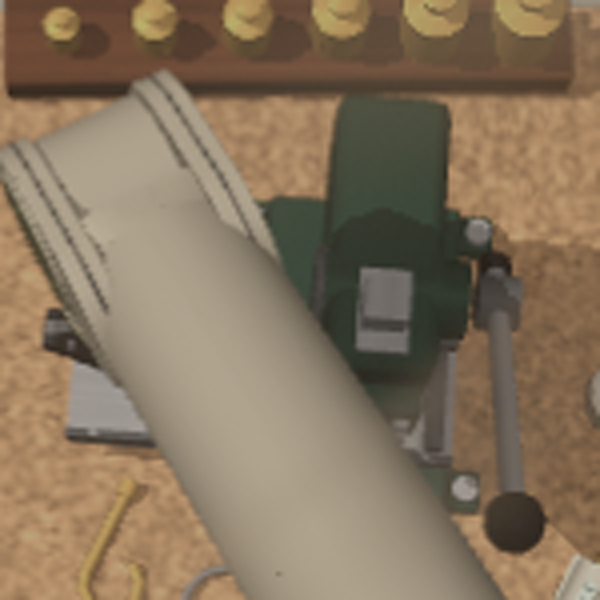

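Request:
send_rows(grip=[255, 255, 255, 255, 255], offset=[[0, -6, 0], [0, -14, 0], [0, -24, 0], [0, -34, 0], [0, -44, 0]], twist=[0, 0, 0, 0, 0])

```text
clock: 9.17
position: [0.652, 0.1296, 0.0723]
ee_rot: [-0.706, 0.04, 0.706, 0.04]
ft_force: [0.1, 0.7, 0.1]
grip_width: -0.002
```

Request:
send_rows(grip=[255, 255, 255, 255, 255], offset=[[-30, 0, 0], [-66, 0, 0], [-104, 0, 0], [-142, 0, 0], [-180, 0, 0]], twist=[0, 0, 0, 0, 0])

```text
clock: 9.58
position: [0.6517, 0.1295, 0.2543]
ee_rot: [-0.706, 0.04, 0.706, 0.04]
ft_force: [0.9, 0.3, -0.1]
grip_width: -0.0
```

Request:
send_rows(grip=[255, 255, 255, 255, 255], offset=[[-38, 0, 0], [-76, 0, 0], [-114, 0, 0], [-146, 0, 0], [-170, 0, 0]], twist=[0, 0, 0, 0, 0])

```text
clock: 10.0
position: [0.6518, 0.1295, 0.4259]
ee_rot: [0.707, -0.04, -0.705, -0.041]
ft_force: [0.6, 0.2, 0.5]
grip_width: -0.001
```

```bash
python3 to.py .525 -.119 .42
python3 - <<'E'
from h import *
d=np.load("top0.npy")
for r in range(160,215,4):
    row=d[r,335:362]; 
    h=np.array([back("top",[[c,r]],[d[r,c]])[0] for c in range(335,362)])
    m=h[:,2]>.2
    if m.any(): print(r,np.arange(335,362)[m][[0,-1]],h[m].mean(0).round(4),h[m][:,2].max().round(3))
p,dd=viewer.camera("top"); cv2.imwrite("pics/top6.png",p)
for tg in("ring_top","push_plate","slide"):
    for q in viewer.spot_point(tg,"top")[:1] if tg!="slide" else []: print(tg,q)
E
```

```text
t 10.0 p [0.6518 0.1295 0.4259] F [0.6 0.2 0.5] w -0.0007337048555035889
[[ 0.003 -0.114 -0.994]
 [ 0.001 -0.994  0.114]
 [-1.    -0.001 -0.003]]
j [ 0.13  0.5  -0.71  0.91  0.33  1.82 -2.12]
to [0.525, -0.119, 0.42] tool mm [  5.3 261.3  97.8]
tool y heading -96.5 want -96.6
160 [335 349] [ 0.6352 -0.1275  0.2275] 0.235
164 [335 355] [ 0.5857 -0.105   0.3706] 1.302
168 [342 347] [ 0.6089 -0.1277  0.2511] 0.255
172 [342 348] [ 0.5976 -0.1275  0.257 ] 0.262
176 [343 353] [ 0.5489 -0.1014  0.4145] 1.302
180 [343 348] [ 0.5742 -0.1247  0.2748] 0.279
184 [343 349] [ 0.5628 -0.124   0.2833] 0.288
188 [344 349] [ 0.5517 -0.1233  0.2915] 0.294
192 [344 349] [ 0.5412 -0.1218  0.298 ] 0.301
196 [344 350] [ 0.5303 -0.121   0.3067] 0.31
200 [344 350] [ 0.5203 -0.1197  0.312 ] 0.318
204 [344 352] [ 0.5074 -0.1178  0.3334] 0.335
208 [341 355] [ 0.4979 -0.1166  0.3378] 0.343
212 [341 355] [ 0.4895 -0.1165  0.3364] 0.341
ring_top {'position': [154.3, 286.4], 'score': 0.43}
```

View pics/top6.png

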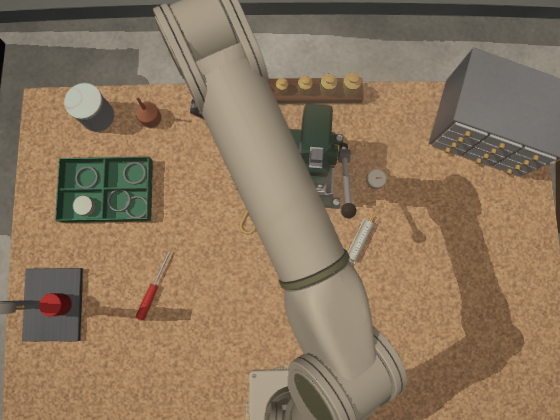

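Request:
send_rows(grip=[255, 255, 255, 255, 255], offset=[[0, 20, 7], [0, 48, 16], [0, 80, 27], [0, 112, 38], [0, 144, 50]], twist=[0, 0, 0, 0, 0])

```text
clock: 10.57
position: [0.585, -0.0097, 0.4207]
ee_rot: [-0.705, 0.04, 0.707, 0.04]
ft_force: [0.1, -1.1, 0.4]
grip_width: -0.003
```

Request:
send_rows(grip=[255, 255, 255, 255, 255], offset=[[0, 32, 11], [0, 62, 22], [0, 88, 32], [0, 106, 38], [0, 116, 42]], twist=[0, 0, 0, 0, 0])

```text
clock: 10.98
position: [0.5299, -0.1218, 0.4213]
ee_rot: [-0.705, 0.042, 0.706, 0.041]
ft_force: [0.7, -0.2, 0.3]
grip_width: -0.004
```

```bash
python3 to.py .531 -.1195 .34
python3 - <<'E'
from h import *
for n in ("side","top"):
  p,d=viewer.camera(n); cv2.imwrite(f"pics/{n}7.png",p)
E
```

```text
t 10.98 p [ 0.5299 -0.1218  0.4213] F [ 0.7 -0.2  0.3] w -0.0037021500008335984
[[-0.002 -0.117 -0.993]
 [-0.001 -0.993  0.117]
 [-1.     0.001  0.002]]
j [ 0.69  0.18 -0.65  1.29  0.11  1.71 -1.62]
to [0.531, -0.1195, 0.34] tool mm [81.3 -2.5 -1. ]
tool y heading -96.7 want -96.6
```

View pics/side7.png

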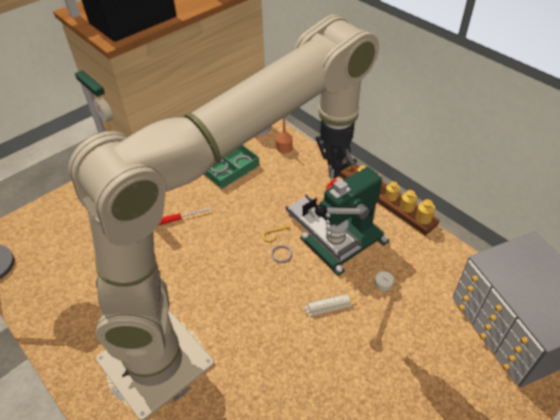

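Request:
send_rows(grip=[255, 255, 255, 255, 255], offset=[[16, 0, -1], [36, 0, -1], [56, 0, -1], [72, 0, -1], [84, 0, -1]], twist=[0, 0, 0, 0, 0])

```text
clock: 11.5
position: [0.5322, -0.1171, 0.3362]
ee_rot: [-0.705, 0.039, 0.707, 0.04]
ft_force: [-0.6, -0.3, 0.5]
grip_width: -0.003
```

```bash
python3 to.py
python3 - <<'E'
from h import *
for n in ("side",):
  p,d=viewer.camera(n); cv2.imwrite(f"pics/{n}8.png",cv2.resize(p[130:280,250:400],None,fx=4,fy=4,interpolation=cv2.INTER_CUBIC))
E
```

```text
t 11.5 p [ 0.5322 -0.1171  0.3362] F [-0.6 -0.3  0.5] w -0.0025834760127754204
[[-0.002 -0.111 -0.994]
 [ 0.001 -0.994  0.111]
 [-1.    -0.001  0.002]]
j [ 0.7   0.17 -0.65  1.47  0.1   1.54 -1.63]
tool y heading -96.4 want -96.6
```

View pics/side8.png

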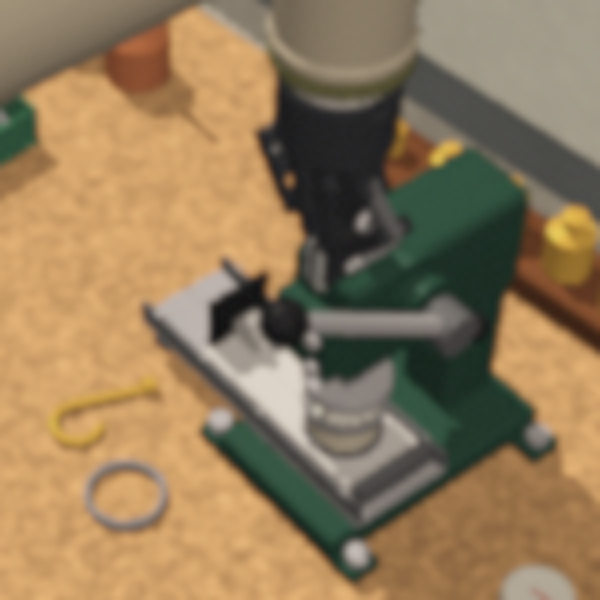

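Request:
send_rows(grip=[255, 255, 255, 255, 255], offset=[[4, 1, 0], [8, 2, 0], [12, 4, 0], [16, 4, 0], [19, 4, 0]], twist=[0, 0, 0, 0, 0])

```text
clock: 11.97
position: [0.5318, -0.1235, 0.3193]
ee_rot: [0.706, -0.04, -0.706, -0.04]
ft_force: [-0.3, 0.5, -0.2]
grip_width: 0.001
```

Request:
send_rows(grip=[255, 255, 255, 255, 255], offset=[[3, 0, 0], [6, 0, 1], [9, 0, 2], [12, 0, 3], [15, 0, 4]], twist=[0, 0, 0, 0, 0])

```text
clock: 12.38
position: [0.5278, -0.1228, 0.3046]
ee_rot: [0.706, -0.04, -0.706, -0.04]
ft_force: [-0.7, 0.1, 5.0]
grip_width: 0.003
```

```bash
python3 to.py
python3 - <<'E'
from h import *
for n in ("side",):
  p,d=viewer.camera(n); cv2.imwrite(f"pics/{n}9.png",cv2.resize(p[130:280,250:400],None,fx=4,fy=4,interpolation=cv2.INTER_CUBIC))
E
```

```text
t 12.38 p [ 0.5278 -0.1228  0.3046] F [-0.7  0.1  5. ] w 0.003393125202734061
[[ 0.001 -0.114 -0.994]
 [-0.    -0.994  0.114]
 [-1.     0.    -0.001]]
j [ 0.72  0.17 -0.65  1.54  0.1   1.47 -1.62]
tool y heading -96.5 want -96.6
```

View pics/side9.png

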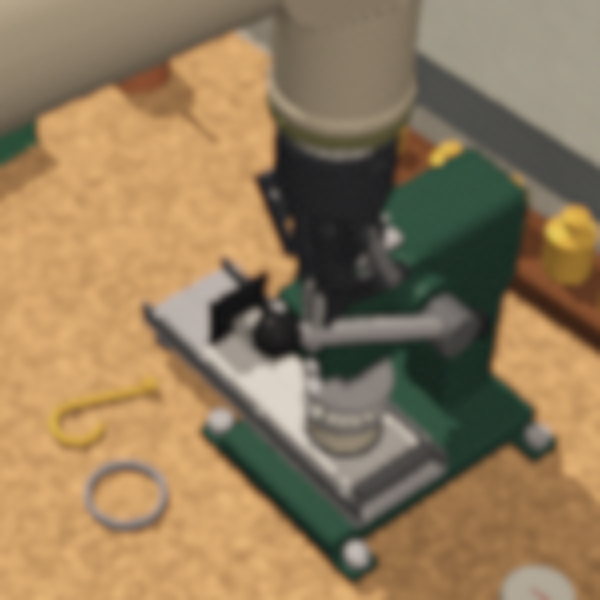

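Request:
send_rows(grip=[255, 255, 255, 255, 255], offset=[[4, 0, 1], [8, 0, 2], [12, 0, 3], [16, 0, 4], [20, 0, 5]], twist=[0, 0, 0, 0, 0])

```text
clock: 12.85
position: [0.5226, -0.1223, 0.2841]
ee_rot: [0.706, -0.04, -0.706, -0.04]
ft_force: [-1.4, 0.4, 6.0]
grip_width: 0.002
```

Request:
send_rows(grip=[255, 255, 255, 255, 255], offset=[[4, 0, 1], [8, 0, 2], [12, 0, 3], [16, 0, 4], [20, 0, 5]], twist=[0, 0, 0, 0, 0])

```text
clock: 13.27
position: [0.5174, -0.1217, 0.264]
ee_rot: [-0.706, 0.04, 0.706, 0.04]
ft_force: [-1.7, -0.3, 6.3]
grip_width: 0.001
```

```bash
python3 to.py
python3 - <<'E'
from h import *
for n in ("side",):
  p,d=viewer.camera(n); cv2.imwrite(f"pics/{n}10.png",cv2.resize(p[130:280,250:400],None,fx=4,fy=4,interpolation=cv2.INTER_CUBIC))
E
```

```text
t 13.27 p [ 0.5174 -0.1217  0.264 ] F [-1.7 -0.3  6.3] w 0.0009233156440672044
[[-0.    -0.114 -0.993]
 [-0.    -0.993  0.114]
 [-1.     0.     0.   ]]
j [ 0.73  0.16 -0.65  1.63  0.1   1.38 -1.61]
tool y heading -96.5 want -96.6
```

View pics/side10.png

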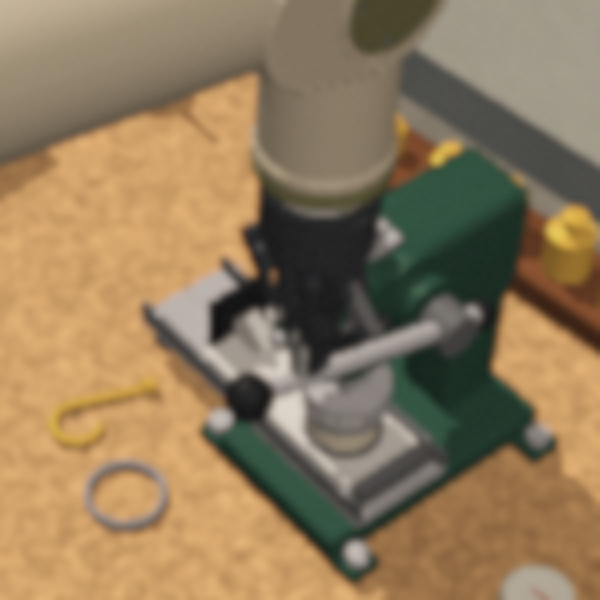

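Request:
send_rows(grip=[255, 255, 255, 255, 255], offset=[[4, 0, 1], [8, 0, 2], [12, 0, 3], [16, 0, 4], [20, 0, 4]], twist=[0, 0, 0, 0, 0])

```text
clock: 13.73
position: [0.5133, -0.1213, 0.2442]
ee_rot: [-0.706, 0.04, 0.706, 0.04]
ft_force: [-2.5, 0.3, 5.1]
grip_width: -0.0
```

Request:
send_rows(grip=[255, 255, 255, 255, 255], offset=[[4, 0, 0], [8, 0, 0], [12, 0, 0], [16, 0, 0], [20, 0, 0]], twist=[0, 0, 0, 0, 0])

```text
clock: 14.15
position: [0.5132, -0.1213, 0.224]
ee_rot: [-0.706, 0.04, 0.706, 0.04]
ft_force: [-4.6, 0.7, 6.5]
grip_width: -0.003
```

Request:
send_rows(grip=[255, 255, 255, 255, 255], offset=[[3, 0, 0], [6, 0, 0], [9, 0, 0], [12, 0, 0], [15, 0, 0]], twist=[0, 0, 0, 0, 0])

```text
clock: 14.57
position: [0.5131, -0.1213, 0.2091]
ee_rot: [-0.705, 0.04, 0.706, 0.04]
ft_force: [-4.9, 0.4, 7.3]
grip_width: 0.001
```

```bash
python3 to.py
python3 - <<'E'
from h import *
for n in ("side",):
  p,d=viewer.camera(n); cv2.imwrite(f"pics/{n}11.png",cv2.resize(p[130:280,250:400],None,fx=4,fy=4,interpolation=cv2.INTER_CUBIC))
E
```

```text
t 14.57 p [ 0.5131 -0.1213  0.2091] F [-4.9  0.4  7.3] w 0.0006896393782456018
[[-0.001 -0.114 -0.993]
 [-0.    -0.993  0.114]
 [-1.     0.     0.001]]
j [ 0.73  0.19 -0.64  1.72  0.12  1.27 -1.63]
tool y heading -96.5 want -96.6
```

View pics/side11.png

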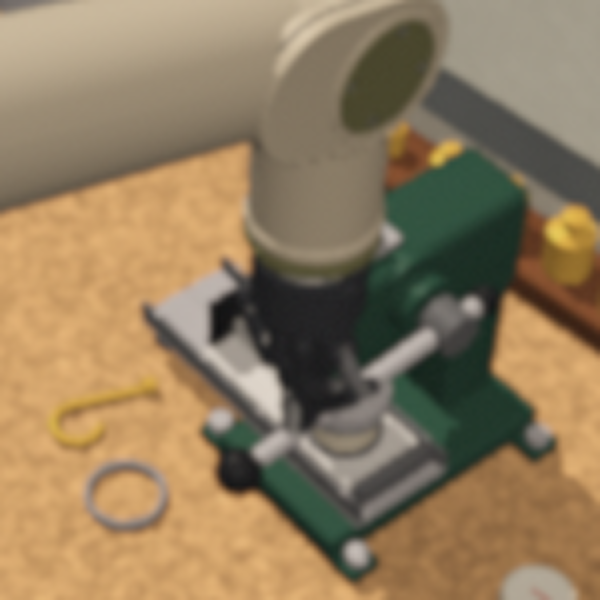

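Request:
send_rows(grip=[255, 255, 255, 255, 255], offset=[[2.5, 0, 0], [5, 0, 0], [7.5, 0, 0], [10, 0, 0], [12.5, 0, 0]], twist=[0, 0, 0, 0, 0])

```text
clock: 15.03
position: [0.5139, -0.1214, 0.1977]
ee_rot: [0.706, -0.041, -0.706, -0.04]
ft_force: [-3.5, 1.6, 13.8]
grip_width: 0.0
```

Request:
send_rows(grip=[255, 255, 255, 255, 255], offset=[[2.5, 0, 0], [5, 0, 0], [7.5, 0, 0], [10, 0, 0], [12.5, 0, 0]], twist=[0, 0, 0, 0, 0])

```text
clock: 15.45
position: [0.5155, -0.1215, 0.1861]
ee_rot: [0.708, -0.041, -0.704, -0.04]
ft_force: [1.1, -0.0, 15.4]
grip_width: -0.002
```

Request:
send_rows(grip=[255, 255, 255, 255, 255], offset=[[1.5, 0, 0], [3, 0, 0], [4.5, 0, 0], [6, 0, 0], [7.5, 0, 0]], twist=[0, 0, 0, 0, 0])

```text
clock: 15.87
position: [0.5168, -0.1216, 0.1794]
ee_rot: [0.709, -0.041, -0.703, -0.04]
ft_force: [4.2, -0.0, 16.6]
grip_width: 0.002
```

```bash
python3 to.py
python3 - <<'E'
from h import *
for n in ("side",):
  p,d=viewer.camera(n); cv2.imwrite(f"pics/{n}12.png",cv2.resize(p[130:280,250:400],None,fx=4,fy=4,interpolation=cv2.INTER_CUBIC))
E
```

```text
t 15.87 p [ 0.5168 -0.1216  0.1794] F [ 4.2 -0.  16.6] w 0.0017911756640399009
[[ 0.008 -0.114 -0.993]
 [-0.002 -0.993  0.114]
 [-1.     0.001 -0.008]]
j [ 0.72  0.21 -0.64  1.76  0.14  1.21 -1.65]
tool y heading -96.5 want -96.6
```

View pics/side12.png

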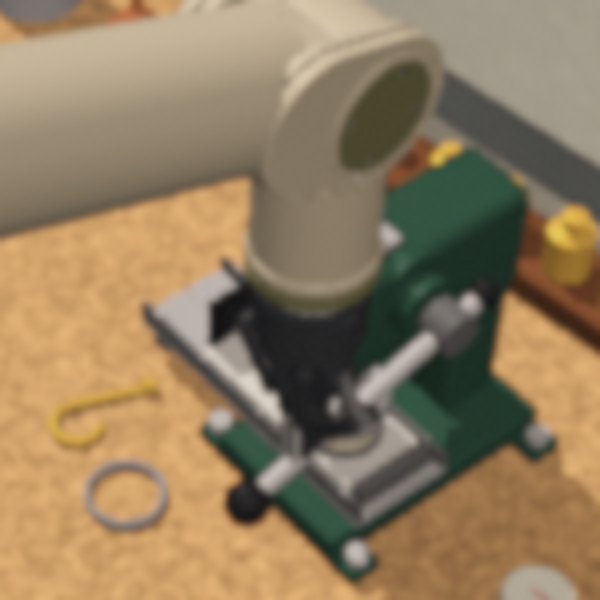

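Request:
send_rows(grip=[255, 255, 255, 255, 255], offset=[[1, 0, 0], [2, 0, 0], [3, 0, 0], [4, 0, 0], [5, 0, 0]], twist=[0, 0, 0, 0, 0])

```text
clock: 16.33
position: [0.5171, -0.1216, 0.1747]
ee_rot: [0.709, -0.041, -0.703, -0.04]
ft_force: [5.2, -0.7, 16.7]
grip_width: -0.001
```

Request:
send_rows(grip=[255, 255, 255, 255, 255], offset=[[1, 0, 0], [2, 0, 0], [3, 0, 0], [4, 0, 0], [4, 0, 0]], twist=[0, 0, 0, 0, 0])

```text
clock: 16.75
position: [0.5173, -0.1215, 0.1709]
ee_rot: [0.709, -0.041, -0.703, -0.04]
ft_force: [4.3, -0.4, 18.5]
grip_width: -0.004
```

Request:
send_rows(grip=[255, 255, 255, 255, 255], offset=[[1, 0, 0], [2, 0, 0], [3, 0, 0], [3, 0, 0], [3, 0, 0]], twist=[0, 0, 0, 0, 0])

```text
clock: 17.17
position: [0.518, -0.1216, 0.1693]
ee_rot: [0.71, -0.041, -0.702, -0.04]
ft_force: [2.2, 0.8, 28.0]
grip_width: -0.0
```

```bash
python3 to.py
python3 - <<'E'
from h import *
for n in ("side",):
  p,d=viewer.camera(n); cv2.imwrite(f"pics/{n}13.png",cv2.resize(p[130:280,250:400],None,fx=4,fy=4,interpolation=cv2.INTER_CUBIC))
  print(viewer.spot_point("lever_knob",n)[:1])
h=np.array([.6492,-.1332,.215]);u=np.array([-.9934,.1148,0])
for a in(.9,.95,1.0):
  t=np.radians(35)-a; print(a,proj("side",h+.19*(np.cos(t)*u+np.array([0,0,np.sin(t)]))))
E
```

```text
t 17.17 p [ 0.518  -0.1216  0.1693] F [ 2.2  0.8 28. ] w -0.00027424447889633273
[[ 0.01  -0.114 -0.993]
 [-0.002 -0.994  0.114]
 [-1.     0.001 -0.011]]
j [ 0.72  0.22 -0.64  1.77  0.15  1.18 -1.65]
tool y heading -96.5 want -96.6
[{'position': [310.3, 255.5], 'score': 0.86}]
0.9 [[310.05981365 253.68359192]]
0.95 [[310.82201496 255.16683644]]
1.0 [[311.7041553 256.5230488]]
```

View pics/side13.png

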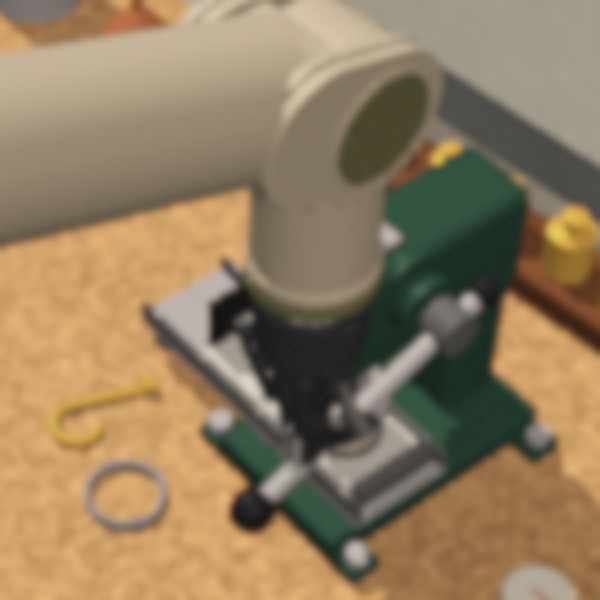

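Request:
send_rows(grip=[255, 255, 255, 255, 255], offset=[[0.5, 0, 0], [1, 0, 0], [1.5, 0, 0], [1.5, 0, 0], [1.5, 0, 0]], twist=[0, 0, 0, 0, 0])

```text
clock: 17.68
position: [0.5182, -0.1216, 0.169]
ee_rot: [0.71, -0.041, -0.702, -0.039]
ft_force: [-2.6, 1.3, 39.0]
grip_width: -0.001
```

Request:
send_rows(grip=[255, 255, 255, 255, 255], offset=[[-4, 0, 0], [-9, 0, 0], [-14, 0, 0], [-19, 0, 0], [-24, 0, 0]], twist=[0, 0, 0, 0, 0])

```text
clock: 18.1
position: [0.5132, -0.1212, 0.1875]
ee_rot: [-0.706, 0.04, 0.706, 0.04]
ft_force: [-5.6, 0.8, 4.1]
grip_width: 0.003
```

Request:
send_rows(grip=[255, 255, 255, 255, 255], offset=[[-5, 0, 0], [-10, 0, 0], [-15, 0, 0], [-20, 0, 0], [-25, 0, 0]], twist=[0, 0, 0, 0, 0])

```text
clock: 18.52
position: [0.5134, -0.1213, 0.2125]
ee_rot: [-0.706, 0.04, 0.706, 0.04]
ft_force: [-3.3, 0.2, 4.1]
grip_width: 0.003
```

Request:
send_rows(grip=[255, 255, 255, 255, 255], offset=[[-5, 0, 0], [-10, 0, 0], [-15, 0, 0], [-20, 0, 0], [-25, 0, 0]], twist=[0, 0, 0, 0, 0])

```text
clock: 18.93
position: [0.5148, -0.1214, 0.2383]
ee_rot: [0.707, -0.04, -0.705, -0.04]
ft_force: [4.0, -1.3, 3.5]
grip_width: 0.001
```

Request:
send_rows(grip=[255, 255, 255, 255, 255], offset=[[-5, 0, -1], [-10, 0, -2], [-15, 0, -4], [-20, 0, -5], [-25, 0, -6]], twist=[0, 0, 0, 0, 0])

```text
clock: 19.35
position: [0.52, -0.1219, 0.2627]
ee_rot: [0.706, -0.04, -0.706, -0.04]
ft_force: [2.7, -0.3, 1.9]
grip_width: -0.004
```

```bash
python3 to.py
python3 - <<'E'
from h import *
for n in ("side",):
  p,d=viewer.camera(n); cv2.imwrite(f"pics/{n}14.png",cv2.resize(p[130:280,250:400],None,fx=4,fy=4,interpolation=cv2.INTER_CUBIC))
E
```

```text
t 19.35 p [ 0.52   -0.1219  0.2627] F [ 2.7 -0.3  1.9] w -0.004132057402987024
[[ 0.    -0.114 -0.994]
 [ 0.    -0.994  0.114]
 [-1.    -0.    -0.   ]]
j [ 0.73  0.17 -0.65  1.63  0.1   1.38 -1.62]
tool y heading -96.5 want -96.6
```

View pics/side14.png

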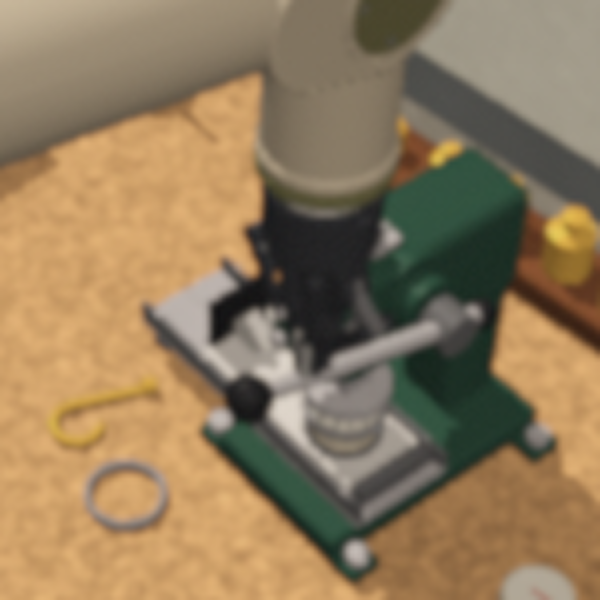

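Request:
send_rows(grip=[255, 255, 255, 255, 255], offset=[[-5, 0, -1], [-10, 0, -3], [-15, 0, -4], [-20, 0, -6], [-25, 0, -7]], twist=[0, 0, 0, 0, 0])

```text
clock: 19.82
position: [0.5269, -0.1228, 0.2877]
ee_rot: [-0.706, 0.04, 0.706, 0.04]
ft_force: [2.8, -1.0, 2.1]
grip_width: -0.003
```

Request:
send_rows(grip=[255, 255, 255, 255, 255], offset=[[-5, 0, -1], [-10, 0, -3], [-15, 0, -4], [-20, 0, -5], [-25, 0, -6]], twist=[0, 0, 0, 0, 0])

```text
clock: 20.23
position: [0.5326, -0.1234, 0.3127]
ee_rot: [-0.706, 0.04, 0.706, 0.04]
ft_force: [-0.2, -0.1, 0.1]
grip_width: 0.001
```

Request:
send_rows(grip=[255, 255, 255, 255, 255], offset=[[-10, 0, 0], [-25, 0, 0], [-50, 0, 0], [-75, 0, 0], [-100, 0, 0]], twist=[0, 0, 0, 0, 0])

```text
clock: 20.65
position: [0.5318, -0.1233, 0.4137]
ee_rot: [-0.705, 0.04, 0.707, 0.04]
ft_force: [-0.2, -0.4, 0.1]
grip_width: 0.002
```

```bash
python3 to.py
python3 - <<'E'
from h import *
for n in ("side",):
  p,d=viewer.camera(n); cv2.imwrite(f"pics/{n}15.png",cv2.resize(p[130:280,250:400],None,fx=4,fy=4,interpolation=cv2.INTER_CUBIC))
  for t in ("lever_knob","push_plate","ring_top"): print(t,viewer.spot_point(t,n)[:2])
E
```

```text
t 20.65 p [ 0.5318 -0.1233  0.4137] F [-0.2 -0.4  0.1] w 0.002378857920690843
[[-0.002 -0.114 -0.993]
 [ 0.    -0.993  0.114]
 [-1.     0.     0.002]]
j [ 0.69  0.18 -0.65  1.3   0.11  1.69 -1.62]
tool y heading -96.5 want -96.6
lever_knob [{'position': [317.8, 209.0], 'score': 0.63}]
push_plate [{'position': [307.6, 203.8], 'score': 0.56}]
ring_top [{'position': [305.8, 205.2], 'score': 0.7}, {'position': [337.8, 228.9], 'score': 0.49}]
```

View pics/side15.png

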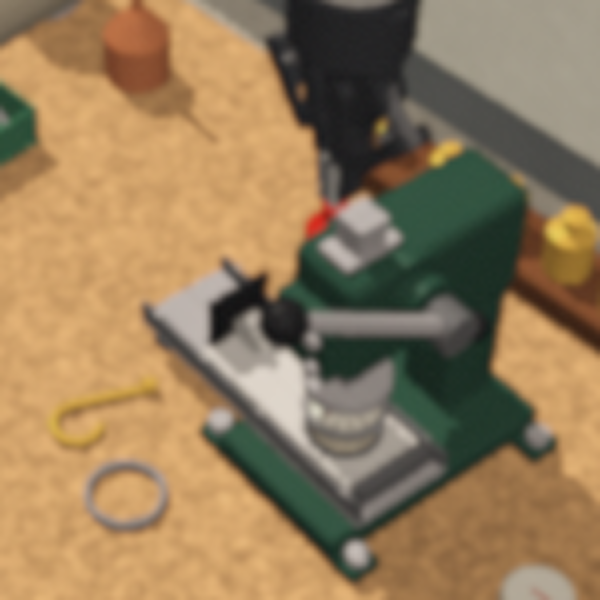

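```bash
python3 - <<'E'
import cv2,numpy as np
a=cv2.imread("pics/side8.png")[330:480,270:420];b=cv2.imread("pics/side15.png")[330:480,270:420]
cv2.imwrite("pics/cmp.png",cv2.resize(np.hstack([a,b]),None,fx=2.6,fy=2.6,interpolation=cv2.INTER_CUBIC))
from h import *
R=Ro.from_euler('z',-.1151).as_matrix();o=np.array([.6701,-.0632,0])
for z in(.087,.081,.078,.072): print(z,(proj("side",R@[-.04-.033,0,z]+o)-[250,130])*4, (proj("side",R@[-.04,0.0,z]+o)-[250,130])*4)
E
```

```text
0.087 [[306.73623553 416.92427384]] [[340.37500592 397.00642716]]
0.081 [[306.36765271 421.96039543]] [[339.91489686 402.05857133]]
0.078 [[306.18414407 424.46778589]] [[339.68581173 404.57402311]]
0.072 [[305.81868128 429.46137664]] [[339.22956667 409.58383477]]
```

View pics/cmp.png

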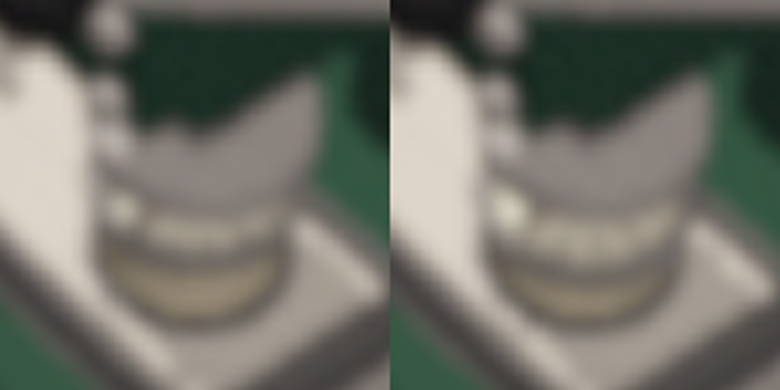

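```bash
python3 -c "
from h import *
print(manip.hand_in())"
```

```text
the job is handed in; nothing more can be done
None
```

The slide is home, the ring is pressed down onto the case, and the lever is back up. I handed the job in at about 21 s on the robot's clock; the hand-in gives no verdict.

- **Slide:** I pushed the black plate with the shut fingertips until it stopped. The push force rose from about 3 N to 11 N with no more travel, at the home position I had worked out from the pictures. The case sits under the ram.
- **Ring:** I pushed the lever bar down about 130 mm from its hub. The force was about 14–18 N while the ring went on. At the lever's stop it rose to 39 N with only about 0.3 mm of movement. Pictures before and after show the ring's lower edge about 5 pixels lower, which matches 6 mm.
- **Lever:** I let it rise under the fingertips and then lifted clear. In the last picture the knob is within about 2 pixels of where it started, and the force reading is back to zero.
- **Other things:** The brass hook, the spare ring and the part of the drop weight that shows look undisturbed in the last side view. That view covers only the area around the press. I did not check the spring balance, the screwdriver or all of the spare case after the lever work, but the arm never went near them.

Two checks disagreed. Late in the job the ring and plate detections landed on the wrong parts, so I relied on the forces and the pictures instead. With the lever on its stop, the knob detection read nearer 0.95 rad than 1.0; that is a difference of about 1.5 pixels, within its error.

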